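# Unbolt and unlatch the charcoal iron on the trivet

## Task

The charcoal iron standing on the white ceramic trivet needs fresh charcoal, so undo its lid fastening: first slide the brass bolt outwards, away from the iron, as far as it goes, then swing the red latch lever, which the bolt was blocking, out past the heel to fully open (a quarter turn) and let go. Do not touch the spare iron that stands on the bare table.

Things in the scene. Friction and masses are not known exactly. Their poses are not given: they have to be found in the camera images.
- iron: Charcoal iron to undo: dark cast iron, light wood handle, on a round white trivet (210 mm wide, 15 high); it does not move. 235 x 120 mm, lid at 75 mm. Origin: centre of the sole's underside, 115 mm from the flat heel, 120 from the nose. Own +x to the heel, roughly away from the robot. Handle: 28 mm bar at y = 0, x -103 to 13, top at z = 151. Heel plate (150 mm wide) top at z = 78.
- bolt (a joint): Travel of the brass bolt in m: 0 shut, 0.035 fully out; its knob slides straight along the iron's own -y, outwards. Its 10 mm rod, 58 mm long from the knob towards +y, ends behind the lever's tip and stops the lever at about 0.06 rad; the lever is free from 0.019 on. Friction 2.5 N; stays where left. Starts near shut.
- bolt_knob (a point): Middle of the bolt's brass knob, an upright round post 16 mm across, 46 mm tall at the heel's corner; moves with the bolt. The point is 13 mm below the post's top. With the bolt shut it is at (100, -80, 115) mm in the iron's frame. Two guides on the iron, 13 mm and more towards +y of it, reach z = 98. Pinch or push it.
- latch (a joint): Angle of the red latch lever in rad: 0 shut (lies across the heel, from its pivot along the iron's -y), 1.57 fully open (points along +x, straight out past the heel). Turns counterclockwise seen from above about an upright pivot at (85, 45) mm in the iron's frame. Lever 12 mm wide, 85 mm long, z = 83 to 93. Friction 0.12 N m (2 N at the knob); stays where left. Starts near shut.
- latch_knob (a point): Middle of the red knob on the latch lever, an upright round post 16 mm across, rising 35 mm above the lever, 60 mm from the pivot; moves with the lever. The point is 13 mm below the post's top. With the latch shut it is at (85, -15, 115) mm in the iron's frame. Pinch or push it.
- spare_iron: The other charcoal iron, same size, build, origin and axes, with the same brass bolt and red lever, but a dark wood handle and standing on the bare table without a trivet. Leave it alone.

How it is judged:
By the outcome, as a careful person would: the job done as asked, in the order asked, and still so for the second after the job is handed in, with the robot touching nothing.
It also fails if it takes over 48 s, if anything falls off the work surface, if the arm or the gripper's body presses on something with over 40 N, if the wrist force passes 120 N, or if a joint passes its speed limit or range.

## Robot

A 6-joint arm with a two-finger parallel gripper is mounted at the origin on the work surface. World frame = base frame: x ahead of the robot, y to its left, z up, the work surface at z = 0. Lengths are in m, angles in degrees, forces in N, time in s.
With the tool pointing down it reaches from about 0.25 to 0.85 m from the base axis. Payload 12.5 kg.
Tool frame: the origin (TCP) lies midway between the tips of the shut fingers; the grasp point (between the pads) lies 19 mm behind it; z points along the fingers, y is the line along which they close (so a half turn about z gives the same grasp; the last joint's range is limited). The gripper opens to 93 mm and grips with 3 to 60 N. Pads are 15 mm wide; open, the fingers measure 128 mm over their backs; the gripper's body (75 mm by 188 mm) begins 65 mm behind the grasp point.
Start: joints at [-73.201, 20.094, 94.641, -0, 65.266, -4.847], TCP at [0.203, -0.511, 0.219] pointing down, gripper open.
Joint ranges: [-157.81, 157.81], [-45, 120.19], [0.68, 151.7], [-89.99, 269.99], [4.06, 180], [-164.3, 164.3]. Speed limits (degrees/s): [127.2, 127.2, 159.86, 180, 180, 180].

## Interface

Orientations are given as a 3x3 rotation matrix whose columns are the frame's x, y, z axes.
In Python, from plant import manip gives the robot as it stands.
- The arm moves only by the shell command python3 -m crank 'ROWS' [OPENING] [FORCE]. ROWS is JSON, a list of rows, each a list of 6 numbers: the shift along the tool's x, y, z in mm, then the turn, a rotation vector about the tool's x, y, z in degrees. A call has exactly 10 rows; each row shifts and turns the commanded pose from where the row before left it, along the tool's axes as they then stand; what a row does not reach is not made up. A row lasts 1/10 s, in which the tool goes at most 50 mm and 8.59 degrees, less where a joint would pass 70% of its speed; a pose out of reach is approached as far as the arm can. A call is refused whole if a number of a shift passes 50 or a number of a turn 8.59, either way. A call with a gripper value outside its range is refused whole. OPENING is the closure, from 0 (fully open) to 1 (shut), set as the call begins (- or left out, the last holds). The fingers move at their own pace and stop on an object; FORCE is the grip in N (left out, the last holds). Time passes only in rows, so rows that do not move let the fingers close, or fill a call up. It gives the time, the measured TCP pose, the force, the opening and the grip force at its end, in the units of the state.
- manip.observe(): the state, without advancing time (a new reading comes with each control period).
- manip.capture(name): name is "side" or "top"; returns the picture (420x560x3 uint8, blue, green, red); there is no depth.
- manip.camera_params(name): a dict with "mtx" (3x3 intrinsics, pixels), "R" (3x3) and "t" (3): a world point X has camera coordinates R X + t. Camera axes: x right, y down, z forward; pixel columns grow to the right and rows downward; lengths in m; the calibration is good to about 2 mm. A picture is of the moment at which its call begins. camera_params takes no time and is no camera call.
- manip.sign_off(): hands the job in; it is judged then, once.
The state is a dict: "time_s": time; "joint_pos": joint angles; "joint_vel": joint speeds; "effort": joint torques, N m; "tcp_pos": TCP position; "eef_rot": TCP orientation; "ft_force": force on the tool from outside, world axes, zero at the start; "ft_torque": the same for the moment, N m; "width": opening from 0.0 (shut) to 1.0 (fully open); "grip_force": force on a finger pad.
Only numpy, scipy, OpenCV 4.12 (cv2) and the standard library are available. Lean on these libraries where they do the work, as an engineer would, in place of code of your own. Each camera call takes 0.05 s, during which the arm holds its last target. There are 200 camera calls.

## Working session

There is one attempt and no reset: what is moved stays moved. The work goes in short steps, Python scripts to look and compute and a shell command to move; the robot and the scene stay as the last step left them, time stands still between calls to the robot, and variables do not carry over. Pictures are saved under pics/ and viewed, at most 10 in all, crops included, and the job is handed in when it is done.

```bash
mkdir -p pics
python3 - <<'E'
from plant import manip
import cv2,numpy as np
for n in("side","top"):
    cv2.imwrite(f"pics/{n}0.png",manip.capture(n)); p=manip.camera_params(n)
    print(n,np.round(p["mtx"],1).tolist(),(-p["R"].T@p["t"]).round(3),p["R"].round(2).tolist())
s=manip.observe();print(s["time_s"],s["tcp_pos"],s["eef_rot"],s["width"])
E
```

```text
side [[531.7, 0.0, 274.7], [0.0, 531.7, 212.1], [0.0, 0.0, 1.0]] [0.257 0.771 0.734] [[-0.95, -0.31, -0.01], [-0.18, 0.58, -0.8], [0.25, -0.76, -0.6]]
top [[412.9, 0.0, 281.3], [0.0, 412.9, 201.9], [0.0, 0.0, 1.0]] [ 0.447 -0.032  0.811] [[-0.03, -1.0, -0.02], [-1.0, 0.03, -0.09], [0.09, 0.02, -1.0]]
0.1 [ 0.20281961 -0.51092263  0.21816307] [[ 9.29490313e-01  3.68846423e-01 -2.73847112e-04]
 [ 3.68846509e-01 -9.29489810e-01  9.72720260e-04]
 [ 1.04246288e-04 -1.00514161e-03 -9.99999489e-01]] 0.9993640324978028
```

View pics/side0.png

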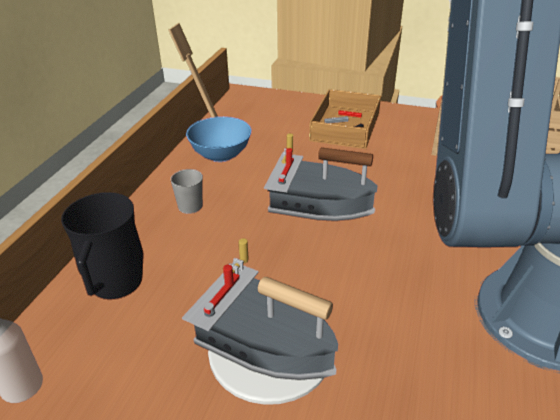

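View pics/top0.png

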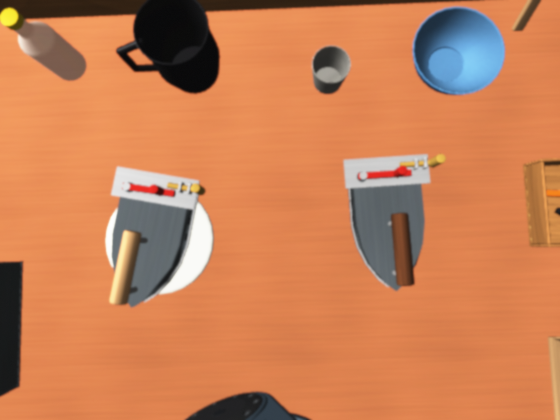

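The target iron is on the trivet, top view around (155,240) with its brass knob near (200,189) and red knob near (156,189). In the side view the brass knob is near (243,245) and the red knob near (228,275). The spare is at about (390,215) in the top view. I'll zoom in on both views.

Run:
```python
import cv2,numpy as np
a=cv2.imread("pics/top0.png")[155:315,95:225];b=cv2.imread("pics/side0.png")[230:330,180:340]
a=cv2.resize(a[:70],None,fx=6,fy=6,interpolation=2)[:, :780]; 
b=cv2.resize(b,None,fx=5,fy=5,interpolation=2)
cv2.imwrite("pics/a.png",a);cv2.imwrite("pics/b.png",b)
```

```text
(no output)
```

View pics/a.png

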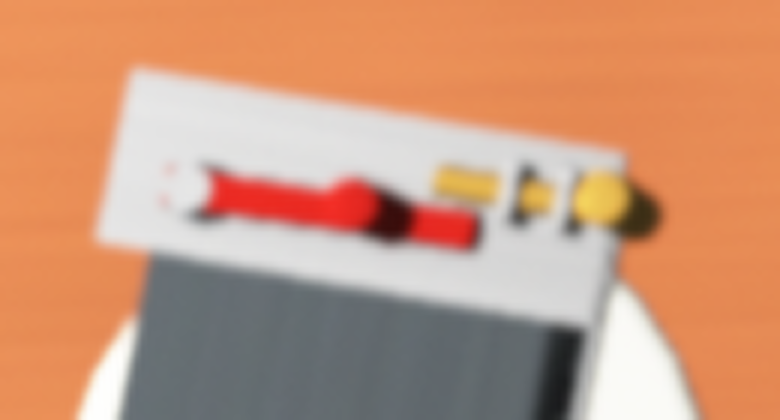

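View pics/b.png

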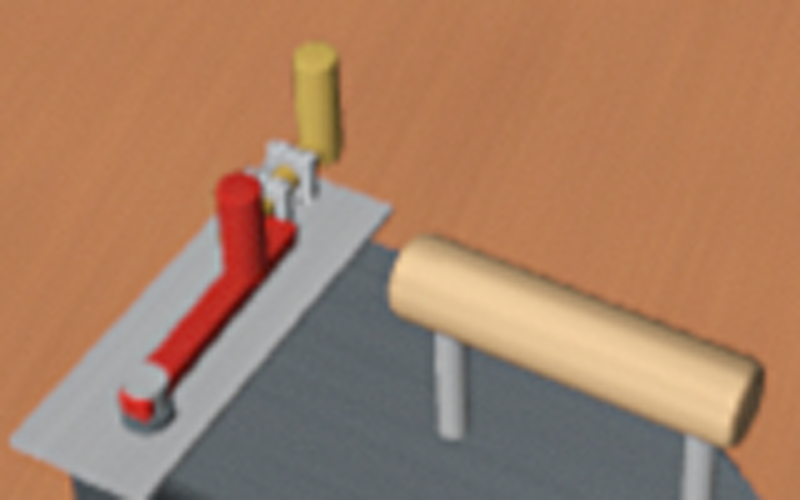

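Top crop: plate corners at (133,68), (625,152), (97,242) and (583,328), brass top at (603,197), red top at (355,203), pivot at (188,188). Side crop: brass top at (317,54), red top at (239,186). I'll triangulate these and check them against the known heights and spacing.

```bash
cat > h.py <<'E'
from plant import manip
import cv2,numpy as np
C={n:manip.camera_params(n) for n in("side","top")}
def P(n): c=C[n]; return c["mtx"]@np.c_[c["R"],c["t"]]
def plane(n,px,z):
    c=C[n]; d=c["R"].T@np.linalg.inv(c["mtx"])@[*px,1]; o=-c["R"].T@np.array(c["t"]); return o+d*(z-o[2])/d[2]
def tri(s,t):
    X=cv2.triangulatePoints(P("side"),P("top"),np.float64(s).reshape(2,1),np.float64(t).reshape(2,1))[:,0]; return X[:3]/X[3]
E
python3 - <<'E'
from h import *
T=lambda u,v:((u+.5)/6-.5+95,(v+.5)/6-.5+155)
S=lambda u,v:((u+.5)/5-.5+180,(v+.5)/5-.5+230)
for n,s,t in(("brass",(317,54),(603,197)),("red",(239,186),(355,203))):
    print(n,tri(S(*s),T(*t)).round(4),plane("top",T(*t),.143).round(4),plane("side",S(*s),.143).round(4))
c=np.array([plane("top",T(*q),.093) for q in((133,68),(625,152),(97,242),(583,328))])
p=plane("top",T(188,188),.11);print(c.round(4),p.round(4))
d=c[0]-c[1];d2=c[2]-c[3];print(np.linalg.norm(d),np.linalg.norm(d2),[np.degrees(np.arctan2(-v[0],v[1])) for v in(d,d2)])
for yaw in(-10,-11,-9):
    a=np.radians(yaw);X=np.array([np.cos(a),np.sin(a)]);Y=np.array([-X[1],X[0]])
    o=p[:2]-.085*X-.045*Y
    b=tri(S(317,54),T(603,197))[:2];r=tri(S(239,186),T(355,203))[:2]
    print(yaw,o.round(4),[(round(float((q-o)@X),4),round(float((q-o)@Y),4)) for q in(b,r)])
E
```

```text
brass [0.5348 0.1222 0.1417] [0.5366 0.1224 0.143 ] [0.533  0.1236 0.143 ]
red [0.5359 0.191  0.1407] [0.5372 0.1907 0.143 ] [0.5338 0.1932 0.143 ]
[[0.5865 0.2736 0.093 ]
 [0.5565 0.1274 0.093 ]
 [0.5349 0.2839 0.093 ]
 [0.505  0.1403 0.093 ]] [0.5476 0.2501 0.11  ]
0.1492771528826908 0.14674260641602907 [np.float64(-11.59284060698275), np.float64(-11.771513404287742)]
-10 [0.4561 0.2206] [(0.0947, -0.0832), (0.0837, -0.0153)]
-11 [0.4556 0.2222] [(0.0969, -0.083), (0.0848, -0.0153)]
-9 [0.4566 0.219 ] [(0.0924, -0.0833), (0.0827, -0.0152)]
```

The heights come out right (0.142 and 0.141 against 0.143). The knobs are 68 mm apart and the iron's yaw is -11.7°. Brass is at (0.535, 0.1225) and red at (0.535, 0.191). I'll lift, then travel over the spare iron well above its handle.

```bash
python3 -m crank '[[0,0,-35,0,0,0],[0,0,-35,0,0,0],[34,-29,0,0,0,0],[34,-29,0,0,0,0],[34,-29,0,0,0,0],[34,-29,0,0,0,0],[34,-29,0,0,0,0],[34,-29,0,0,0,0],[34,-29,0,0,0,0],[34,-29,0,0,0,0]]' 0.45 15
python3 -m crank '[[34,-29,0,0,0,0],[34,-29,0,0,0,0],[34,-29,0,0,0,0],[34,-29,0,0,0,0],[34,-29,0,0,0,0],[34,-29,0,0,0,0],[34,-29,0,0,0,0],[34,-29,0,0,0,0],[0,0,0,0,0,8.35],[0,0,0,0,0,8.35]]'
python3 -m crank '[[0,0,0,0,0,8.35],[0,0,0,0,0,8.35],[0,0,0,0,0,0],[0,0,0,0,0,0],[0,0,0,0,0,0],[0,0,0,0,0,0],[0,0,0,0,0,0],[0,0,0,0,0,0],[0,0,0,0,0,0],[0,0,0,0,0,0]]'
cat >> h.py <<'E'
def off(x,y,z,yaw):
    s=manip.observe();R=np.array(s["eef_rot"]);d=R.T@(np.array([x,y,z])-s["tcp_pos"])*1e3
    w=np.degrees(np.arctan2(R[1,1],R[0,1]))-0
    print("t",s["time_s"],"tcp",np.round(s["tcp_pos"],4),"move xyz mm",d.round(1),"ydir",w.round(2),"turn z",round(float(-((yaw-w+180)%360-180)),2),"F",np.round(s["ft_force"],1),"w",round(s["width"]*93,1),"grip",s["grip_force"],"j6",round(s["joint_pos"][5],1))
E
python3 -c "
from h import *
off(.535,.1225,.120,-101.7)"
```

```text
time_s: 1.1
tcp_pos: [0.3705, -0.1934, 0.2886]
eef_rot: [[0.93, 0.369, -0.0], [0.369, -0.93, 0.0], [0.0, -0.0, -1.0]]
ft_force: [0.5, -1.0, -1.3]
width: 0.552
grip_force: 0.0
time_s: 2.1
tcp_pos: [0.5374, 0.1219, 0.2878]
eef_rot: [[0.997, 0.083, -0.001], [0.083, -0.997, -0.0], [-0.001, 0.0, -1.0]]
ft_force: [-0.4, -0.3, 0.7]
width: 0.552
grip_force: 0.0
time_s: 3.1
tcp_pos: [0.5374, 0.1207, 0.2887]
eef_rot: [[0.979, -0.204, 0.0], [-0.204, -0.979, 0.0], [0.0, -0.0, -1.0]]
ft_force: [-0.1, 0.8, -0.8]
width: 0.551
grip_force: 0.0
t 3.1 tcp [0.5374 0.1207 0.2887] move xyz mm [ -2.7  -1.2 168.7] ydir -101.74 turn z -0.04 F [-0.1  0.8 -0.8] w 51.3 grip 0.0 j6 109.6
```

```bash
python3 -m crank '[[-2.5,-1,30,0,0,0],[0,0,30,0,0,0],[0,0,30,0,0,0],[0,0,30,0,0,0],[0,0,20,0,0,0],[0,0,15,0,0,0],[0,0,12,0,0,0],[0,0,0,0,0,0],[0,0,0,0,0,0],[0,0,0,0,0,0]]'
python3 - <<'E'
from h import *
off(.535,.1225,.120,-101.7)
im=manip.capture("side")[190:310,160:320]
cv2.imwrite("pics/c.png",cv2.resize(im,None,fx=5,fy=5,interpolation=2))
E
```

```text
time_s: 4.1
tcp_pos: [0.5356, 0.1223, 0.1225]
eef_rot: [[0.979, -0.204, 0.001], [-0.204, -0.979, 0.0], [0.001, -0.0, -1.0]]
ft_force: [-0.3, -0.1, -0.9]
width: 0.551
grip_force: 0.0
t 4.1 tcp [0.5356 0.1223 0.1225] move xyz mm [-0.6 -0.   2.5] ydir -101.75 turn z -0.05 F [-0.3 -0.1 -0.9] w 51.3 grip 0.0 j6 109.8
```

View pics/c.png

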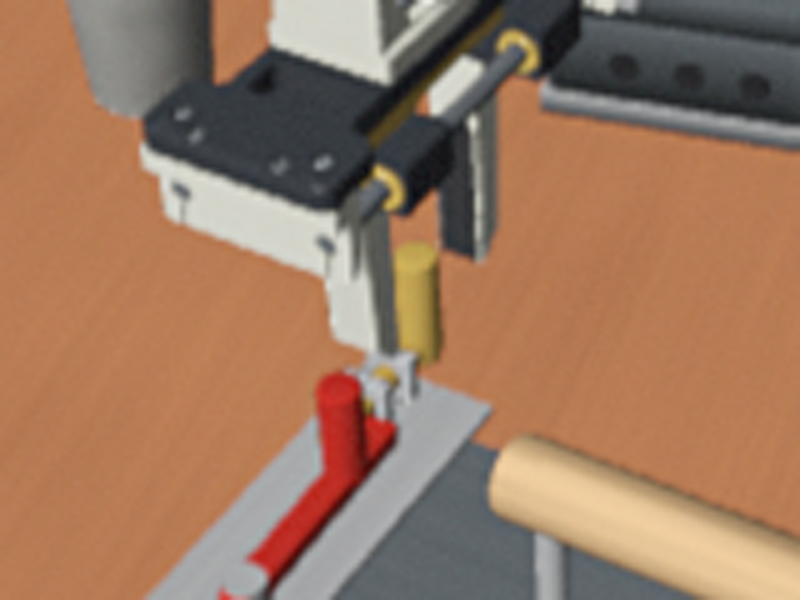

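The brass knob spans about (417,255) to (420,350) in the crop. The midpoint between the fingertips is about (417,300), so the knob is centred between the fingers. Next I'll close on it and pull outwards along tool +y.

```bash
python3 -m crank '[[0,0,0,0,0,0],[0,0,0,0,0,0],[0,0,0,0,0,0],[0,0,0,0,0,0],[0,0,0,0,0,0],[0,0,0,0,0,0],[0,0,0,0,0,0],[0,0,0,0,0,0],[0,0,0,0,0,0],[0,0,0,0,0,0]]' 1 15
python3 -m crank '[[0,3,0,0,0,0],[0,3,0,0,0,0],[0,3,0,0,0,0],[0,3,0,0,0,0],[0,3,0,0,0,0],[0,3,0,0,0,0],[0,3,0,0,0,0],[0,3,0,0,0,0],[0,3,0,0,0,0],[0,0,0,0,0,0]]'
```

```text
time_s: 5.15
tcp_pos: [0.5352, 0.1223, 0.1217]
eef_rot: [[0.979, -0.204, 0.0], [-0.204, -0.979, 0.0], [0.0, -0.0, -1.0]]
ft_force: [0.4, 1.3, -0.3]
width: 0.167
grip_force: 15.0
time_s: 6.15
tcp_pos: [0.5295, 0.0953, 0.1217]
eef_rot: [[0.979, -0.204, -0.0], [-0.204, -0.979, -0.0], [-0.0, 0.0, -1.0]]
ft_force: [0.7, -1.1, 1.8]
width: 0.167
grip_force: 15.0
```

```bash
python3 -m crank '[[0,1,0,0,0,0],[0,1,0,0,0,0],[0,1,0,0,0,0],[0,1,0,0,0,0],[0,1,0,0,0,0],[0,0,0,0,0,0],[0,0,0,0,0,0],[0,0,0,0,0,0],[0,0,0,0,0,0],[0,0,0,0,0,0]]'
python3 -m crank '[[0,0.5,0,0,0,0],[0,0.5,0,0,0,0],[0,0.5,0,0,0,0],[0,0.5,0,0,0,0],[0,0,0,0,0,0],[0,0,0,0,0,0],[0,0,0,0,0,0],[0,0,0,0,0,0],[0,0,0,0,0,0],[0,0,0,0,0,0]]'
```

```text
time_s: 7.15
tcp_pos: [0.5288, 0.0916, 0.1217]
eef_rot: [[0.979, -0.204, 0.001], [-0.204, -0.979, 0.001], [0.0, -0.001, -1.0]]
ft_force: [2.1, 7.6, -0.4]
width: 0.165
grip_force: 15.0
time_s: 8.15
tcp_pos: [0.5288, 0.0913, 0.1217]
eef_rot: [[0.979, -0.204, 0.002], [-0.204, -0.979, 0.004], [0.001, -0.004, -1.0]]
ft_force: [3.9, 19.7, -2.2]
width: 0.17
grip_force: 15.0
```

The pull reached a hard stop: 31.5 mm of travel from a start about 3 mm out, and the force rose to 20 N. I'll release, lift and turn for the latch.

```bash
python3 -m crank '[[0,0,0,0,0,0],[0,0,0,0,0,0],[0,0,0,0,0,0],[0,0,0,0,0,0],[0,0,0,0,0,0],[0,0,-15,0,0,0],[0,0,-25,0,0,0],[0,0,-30,0,0,0],[0,0,-10,0,0,0],[0,0,0,0,0,-8.5]]' 0.45
python3 -m crank '[[0,0,0,0,0,-8.5],[0,0,0,0,0,-8.5],[0,0,0,0,0,-8.5],[0,0,0,0,0,-8.5],[0,0,0,0,0,-8.5],[0,0,0,0,0,-8.5],[0,0,0,0,0,-8.5],[0,0,0,0,0,-8.5],[0,0,0,0,0,-8.5],[0,0,0,0,0,-5]]'
python3 - <<'E'
from h import *
off(.535,.191,.123,-11.7)
cv2.imwrite("pics/d.png",cv2.resize(manip.capture("side")[190:310,160:320],None,fx=5,fy=5,interpolation=2))
E
```

```text
time_s: 9.15
tcp_pos: [0.5288, 0.0889, 0.2029]
eef_rot: [[0.998, -0.056, 0.003], [-0.056, -0.998, 0.0], [0.003, -0.0, -1.0]]
ft_force: [0.7, 0.3, -0.6]
width: 0.549
grip_force: 0.0
time_s: 10.15
tcp_pos: [0.5279, 0.0888, 0.2008]
eef_rot: [[0.198, 0.98, -0.001], [0.98, -0.198, -0.0], [-0.0, -0.001, -1.0]]
ft_force: [0.1, 0.3, 0.3]
width: 0.548
grip_force: 0.0
t 10.15 tcp [0.5279 0.0888 0.2008] move xyz mm [101.6 -13.2  77.8] ydir -11.43 turn z 0.27 F [0.1 0.3 0.3] w 51.0 grip 0.0 j6 16.0
```

View pics/d.png

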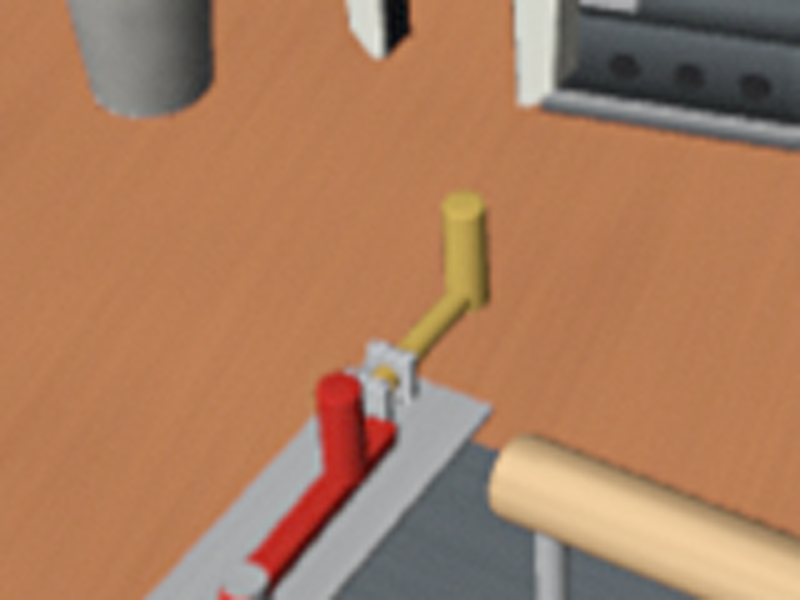

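The bolt is out, with the brass knob at about (463,205) and a long stretch of rod showing. The red knob hasn't moved, still near (340,390). I'll go over it, descend and pinch.

```bash
python3 -m crank '[[34,-4,0,0,0,0],[34,-5,0,0,0,0],[33,-4,0,0,0,0],[0,0,0,0,0,0],[0,0,20,0,0,0],[0,0,20,0,0,0],[0,0,20,0,0,0],[0,0,17,0,0,0],[0,0,0,0,0,0],[0,0,0,0,0,0]]'
python3 -m crank '[[0,0,0,0,0,0],[0,0,0,0,0,0],[0,0,0,0,0,0],[0,0,0,0,0,0],[0,0,0,0,0,0],[0,0,0,0,0,0],[0,0,0,0,0,0],[0,0,0,0,0,0],[0,0,0,0,0,0],[0,0,0,0,0,0]]' 1 10
python3 -c "
from h import *
off(.535,.191,.123,-11.7)"
```

```text
time_s: 11.2
tcp_pos: [0.5361, 0.19, 0.1247]
eef_rot: [[0.205, 0.979, -0.0], [0.979, -0.205, -0.0], [-0.0, -0.0, -1.0]]
ft_force: [0.6, -0.9, 0.9]
width: 0.55
grip_force: 0.0
time_s: 12.2
tcp_pos: [0.5361, 0.1905, 0.1247]
eef_rot: [[0.204, 0.979, 0.0], [0.979, -0.204, 0.0], [0.0, 0.0, -1.0]]
ft_force: [-0.3, 0.2, 3.0]
width: 0.17
grip_force: 10.0
t 12.2 tcp [0.5361 0.1905 0.1247] move xyz mm [ 0.3 -1.1  1.7] ydir -11.75 turn z -0.05 F [-0.3  0.2  3. ] w 15.8 grip 10.000204592943192 j6 26.6
```

```bash
python3 -m crank '[[0.18,4.7,0,0,0,-4.5],[0.18,4.7,0,0,0,-4.5],[0.18,4.7,0,0,0,-4.5],[0.18,4.7,0,0,0,-4.5],[0.18,4.7,0,0,0,-4.5],[0.18,4.7,0,0,0,-4.5],[0.18,4.7,0,0,0,-4.5],[0.18,4.7,0,0,0,-4.5],[0.18,4.7,0,0,0,-4.5],[0,0,0,0,0,0]]'
python3 -m crank '[[0.18,4.7,0,0,0,-4.5],[0.18,4.7,0,0,0,-4.5],[0.18,4.7,0,0,0,-4.5],[0.18,4.7,0,0,0,-4.5],[0.18,4.7,0,0,0,-4.5],[0.18,4.7,0,0,0,-4.5],[0,0,0,0,0,0],[0,0,0,0,0,0],[0,0,0,0,0,0],[0,0,0,0,0,0]]'
python3 -c "
from h import *
off(.5476+.0587,.2495-.0122,.123,78.3)"
```

```text
time_s: 13.2
tcp_pos: [0.5775, 0.1973, 0.1247]
eef_rot: [[-0.482, 0.876, 0.001], [0.876, 0.482, 0.001], [0.001, 0.001, -1.0]]
ft_force: [-0.1, 5.5, 1.3]
width: 0.171
grip_force: 10.0
time_s: 14.2
tcp_pos: [0.5979, 0.2154, 0.1247]
eef_rot: [[-0.826, 0.564, 0.0], [0.564, 0.826, 0.0], [-0.0, 0.001, -1.0]]
ft_force: [0.9, 3.0, 2.1]
width: 0.165
grip_force: 10.0
t 14.2 tcp [0.5979 0.2154 0.1247] move xyz mm [ 5.4 22.9  1.7] ydir 55.65 turn z -22.65 F [0.9 3.  2.1] w 15.3 grip 10.000222027301788 j6 -40.0
```

```bash
python3 -m crank '[[0.18,4.7,0,0,0,-4.5],[0.18,4.7,0,0,0,-4.5],[0.18,4.7,0,0,0,-4.5],[0.18,4.7,0,0,0,-4.5],[0,2.5,0,0,0,-2.5],[0,1,0,0,0,-1],[0,0,0,0,0,0],[0,0,0,0,0,0],[0,0,0,0,0,0],[0,0,0,0,0,0]]'
python3 -m crank '[[0,0.5,0,0,0,0],[0,0.5,0,0,0,0],[0,0.5,0,0,0,0],[0,0.5,0,0,0,0],[0,0,0,0,0,0],[0,0,0,0,0,0],[0,0,0,0,0,0],[0,0,0,0,0,0],[0,0,0,0,0,0],[0,0,0,0,0,0]]'
python3 -c "
from h import *
off(.5476+.0587,.2495-.0122,.123,78.3)"
```

```text
time_s: 15.2
tcp_pos: [0.607, 0.2354, 0.1247]
eef_rot: [[-0.975, 0.221, 0.001], [0.221, 0.975, -0.0], [-0.001, -0.0, -1.0]]
ft_force: [3.9, -2.1, 2.6]
width: 0.169
grip_force: 10.0
time_s: 16.2
tcp_pos: [0.6074, 0.2372, 0.1247]
eef_rot: [[-0.975, 0.221, 0.0], [0.221, 0.975, -0.001], [-0.001, -0.001, -1.0]]
ft_force: [4.0, -3.5, 3.0]
width: 0.165
grip_force: 10.0
t 16.2 tcp [0.6074 0.2372 0.1247] move xyz mm [ 1.1 -0.2  1.7] ydir 77.25 turn z -1.05 F [ 4.  -3.5  3. ] w 15.4 grip 10.000336021184921 j6 -60.0
```

No hard stop yet, so I'll creep on.

```bash
python3 -m crank '[[0,0.5,0,0,0,0],[0,0.5,0,0,0,0],[0,0.5,0,0,0,-1],[0,0.5,0,0,0,0],[0,0,0,0,0,0],[0,0,0,0,0,0],[0,0,0,0,0,0],[0,0,0,0,0,0],[0,0,0,0,0,0],[0,0,0,0,0,0]]'
python3 -m crank '[[0,0.5,0,0,0,0],[0,0.5,0,0,0,0],[0,0.5,0,0,0,0],[0,0,0,0,0,0],[0,0,0,0,0,0],[0,0,0,0,0,0],[0,0,0,0,0,0],[0,0,0,0,0,0],[0,0,0,0,0,0],[0,0,0,0,0,0]]'
```

```text
time_s: 17.2
tcp_pos: [0.6077, 0.2391, 0.1247]
eef_rot: [[-0.979, 0.204, 0.0], [0.204, 0.979, -0.001], [-0.0, -0.001, -1.0]]
ft_force: [3.6, -5.9, 3.3]
width: 0.17
grip_force: 10.0
time_s: 18.2
tcp_pos: [0.6079, 0.2393, 0.1246]
eef_rot: [[-0.979, 0.204, -0.001], [0.204, 0.979, -0.003], [0.0, -0.003, -1.0]]
ft_force: [2.7, -12.5, 5.4]
width: 0.171
grip_force: 10.0
```

The lever is at its stop: 1.5 mm commanded gave 0.2 mm of movement, and the force is rising. Now I'll release and lift away.

```bash
python3 -m crank '[[0,0,0,0,0,0],[0,0,0,0,0,0],[0,0,0,0,0,0],[0,0,0,0,0,0],[0,0,0,0,0,0],[0,0,-15,0,0,0],[0,0,-30,0,0,0],[0,0,-40,0,0,0],[0,0,-40,0,0,0],[0,0,-30,0,0,0]]' 0.45
python3 - <<'E'
from h import *
off(.6,.23,.123,78.3)
a=manip.capture("side")[190:340,150:350]
cv2.imwrite("pics/e.png",cv2.resize(a,None,fx=4,fy=4,interpolation=2))
E
```

```text
time_s: 19.2
tcp_pos: [0.6081, 0.2412, 0.2838]
eef_rot: [[-0.979, 0.204, 0.003], [0.204, 0.979, 0.001], [-0.003, 0.002, -1.0]]
ft_force: [0.0, -0.2, -0.5]
width: 0.546
grip_force: 0.0
t 19.2 tcp [0.6081 0.2412 0.2838] move xyz mm [  6.1 -12.9 160.7] ydir 78.25 turn z -0.05 F [ 0.  -0.2 -0.5] w 50.8 grip 0.0 j6 -60.7
```

View pics/e.png

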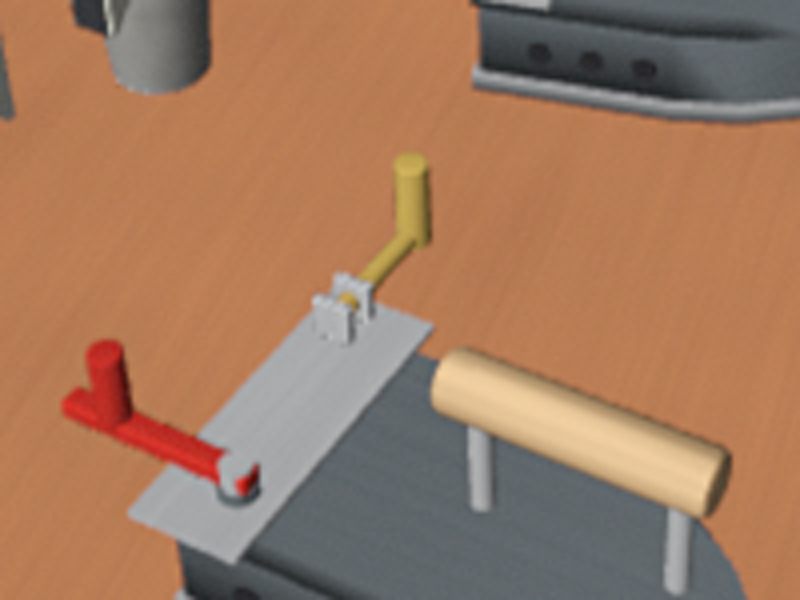

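The red lever, from its pivot at (238,475) to its knob at (105,385), points straight out past the heel, parallel to the handle. The bolt is fully out, with its knob at (412,165), and the gripper is clear of everything.

```bash
python3 -c "
from plant import manip
print(manip.sign_off())"
```

```text
the job is handed in; nothing more can be done
None
```

I slid the brass bolt out to its stop, then swung the red lever a quarter turn to its stop and let go. The job was handed in at about 19 s with the robot clear and the spare iron untouched; sign-off returned no verdict.

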